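# Tip the broken casting off the sprung scrap-box flap and ease the flap shut

### The job

Take the paint jar that was left on the scrap box's flap and stand it upright on the wooden board, setting it down without dropping it. Then lift the flap by its handle so that the broken plaster casting slides off it into the bin behind (tip it, do not pick it up), and ease the flap back down against its spring until it is fully shut: never let it slam. Leave everything else on the table where it is.

Things in the scene. Friction and masses are not known exactly. Their poses are not given: they have to be found in the camera images.
- hopper: Fixed grey sheet-steel scrap box on the table, 300 mm long (its x), 200 mm wide (its y). Origin: on the table under the hinge line, in the middle of the width; its x axis points away from the robot along the box. In front (x -150 to 0) a closed housing 104 mm high, covered by the flap; behind (x 0 to 150) an open bin, walls 4 mm thick and 140 mm high, inner floor 8 mm above the table.
- flap (a joint): Angle of the flap, rad: 0 shut (level on the housing, at its stop), grows as its front edge is lifted, up to a stop at 1.3. Hinged on its far edge about the box's y axis. Spring and weight always close it, with 4 to 5 N at the handle at any angle, lightly damped; let go from more than a few mm it slams. Things on it begin to slide to the back at about 0.45 to 0.65 rad.
- flap_handle (a point): Middle of the flap's handle: a round steel bar 10 mm thick, 138 mm long along the box's y, 50 mm in front of the flap's front edge, in its plane, on two arms 65 mm either side of the middle. About 40 mm clear between bar and flap, free air below (bar 112 mm above the table when shut). It turns about the hinge at a radius of 200 mm.
- flap_hinge (a point): Point on the hinge axis, in the middle of the width, 110 mm above the table; its axes are those of the scrap box. At flap angle q the handle lies at hinge + (-0.2 cos q, 0, 0.2 sin q) m in the box's axes, within 2 mm.
- flap_mid (a point): Centre of the upper face of the aluminium flap plate: 147 mm (x) by 190 mm (y) by 4 mm, this face 114 mm above the table when shut. A rim 6 mm high runs along each side; its front and back edges are open. The paint jar and the casting stand on it.
- jar: The paint jar standing on the flap, white plastic with a paper band: body 56 mm in diameter up to 70 mm, then a short shoulder and a 50 mm screw cap, 100 mm high in all, about 0.3 kg. Origin: centre of its underside, z up. It starts to the left or right of the casting, their centres about 100 mm apart. Two like jars stand on the table itself: leave them.
- scrap: The broken plaster casting on the flap, 60 x 42 mm and 28 mm high, about 0.1 kg. Origin: centre of its underside.
- board: Fixed wooden board on the table, to the left or right of the scrap box: 200 mm (its x) by 180 mm (its y), 18 mm thick. Origin: centre of its underside. A brass-coloured moulding strip (30 x 110 mm, 20 mm high) lies along its +x edge, 75 mm from the middle; the rest is free.
- moulding: The brass-coloured moulding strip on the board (30 x 110 x 20 mm); bystander. Origin: centre of its underside.
- bust: White plaster head, 85 x 85 mm, 210 mm high; bystander. Origin: centre of its underside.
- jar_b: Paint jar on the table, like the one on the flap; bystander. Origin: centre of its underside.
Things that resemble listed ones, but are neither listed nor needed, are in the scene too. Leave any blue, pink or yellow look-alike of the scrap alone.

How it is judged (in metres and radians):
On the way, in this order (a step that is already met when the one before it is completed fails the run):
1. the paint jar stands released on the wooden board (x of jar in the frame of board between -0.09 and 0.09 m and y of jar in the frame of board between -0.08 and 0.08 m and z of jar in the frame of board between 0.012 and 0.024 m and angle between jar's own z axis and vertical below 0.1 rad and linear speed of jar below 0.05 m/s and contact force between jar and the fingers below 0.5 N), for 0.2 s.
2. the flap is lifted past 0.3 rad (value of joint flap above 0.3 rad), for 0.05 s.
3. the casting has slid into the bin (x of scrap in the frame of hopper between 0.005 and 0.145 m and y of scrap in the frame of hopper between -0.096 and 0.096 m and z of scrap in the frame of hopper below 0.08 m), for 0.2 s.
At the end, for the whole second after the job is handed in: The jar stands upright (within 0.1 rad), released and at rest on the board, its middle at most 90 mm (x) and 80 mm (y) from the board's middle; the casting lies at rest in the bin behind the flap; the flap is shut (under 0.03 rad) (all of step 1 and all of step 3 and linear speed of scrap below 0.05 m/s and value of joint flap below 0.03 rad); the robot touches nothing.
It fails at once if the flap slams: it closes faster than 1.8 rad/s (about 0.36 m/s at the handle) in the last 0.3 rad (value of joint flap below 0.3 rad and velocity of joint flap below -1.8 rad/s).
It fails at once if the jar is tipped over (angle between jar's own z axis and vertical above 0.7 rad).
It fails at once if the jar is dropped or knocked (it moves faster than 0.5 m/s, a fall of 13 mm, while the fingers do not hold it) (linear speed of jar above 0.5 m/s and contact force between jar and the fingers below 0.5 N).
It fails at once if the casting is taken with the fingers (pressed with over 5 N) (contact force between scrap and the fingers above 5 N).
It fails at once if a bystander is moved by more than 30 mm (distance of any of bust, jar_b, moulding from where it was at the start of the episode above 0.03 m).
It also fails if it takes over 64 s, if anything falls off the work surface, if the arm or the gripper's body presses on something with over 40 N, if the wrist force passes 120 N, or if a joint passes its speed limit or range.

### The arm

A 7-joint arm with a two-finger parallel gripper is mounted at the origin on the work surface. World frame = base frame: x ahead of the robot, y to its left, z up, the work surface at z = 0. Lengths are in m, angles in degrees, forces in N, time in s.
With the tool pointing down it reaches from about 0.425 to 1.025 m from the base axis. Payload 3.6 kg.
Tool frame: the origin (TCP) lies at the very end of the fingers, on their centre line; the grasp point (between the pads) lies 19 mm behind it; z points along the fingers, y is the line along which they close (so a half turn about z gives the same grasp; the last joint's range is limited). The gripper opens to 85 mm and grips with 20 to 120 N. Pads are 22 mm wide; open, the fingers measure 114 mm over their backs; the gripper's body (76 mm by 85 mm) begins 54 mm behind the grasp point. The pads swing forward as they close: fully open they stand 13 mm farther back than shut.
Start: joints at [-71.075, 33.873, 2.773, 92.16, -1.908, 54.013, -1.931], TCP at [0.298, 0.661, 0.231] pointing down, gripper open.
Joint ranges: [-153.93, 153.93], [-27.13, 128.08], [-72.61, 78.16], [10.71, 143.7], [-87.88, 267.88], [4.46, 118.87], [-176.78, 176.78]. Speed limits (degrees/s): [147.25, 147.25, 180, 180, 180, 180, 180].

### API

Orientations are given as [roll, pitch, yaw] about the fixed x, y, z axes, in that order (R = Rz(yaw) Ry(pitch) Rx(roll)).
In Python, from station import r gives the robot as it stands.
- The arm moves only by the shell command python3 -m handwheel 'ROWS' [FORCE]. ROWS is a JSON list of rows, 1 to 20 of them, each of 7 numbers: the opening from 0.0 (shut) to 1.0 (fully open), then dx, dy, dz in m, then a rotation vector rx, ry, rz in degrees; each row is the pose to reach, as a shift and turn from the pose commanded when the command began, along the tool's axes at that moment; what a row does not reach only later rows make up. A row lasts 1/12 s, in which the tool goes at most 0.0417 m and 7.16 degrees, less where a joint would pass 70% of its speed; a pose out of reach is approached as far as the arm can. The fingers move at their own pace and stop on an object; FORCE is the grip in N (left out, the last holds). Time passes only in rows, so rows that do not move let the fingers close. It prints the time, the measured TCP pose, the force, the opening and the grip force at its end.
- r.get_state(): the state, without advancing time (a new reading comes with each control period).
- r.read_camera(name): name is "scene" or "top" or "wrist"; returns the picture (384x512x3 uint8, red, green, blue); there is no depth.
- r.calibration(name): a dict with "intrinsics" (3x3 intrinsics, pixels), "k1" (the pictures are not rectified: a ray, as slopes to the right and down, at radius r is drawn at 1 + k1 r^2 times it, then the intrinsics apply), "T" (4x4, takes a point from camera to world coordinates); the wrist camera has in their place "T_tool_cam" (4x4, takes a point from camera to tool coordinates, whose origin is the TCP and whose axes are the flange's). Camera axes: x right, y up, looking along -z (the intrinsics and any distortion apply to the point x, -y, -z); pixel columns grow to the right and rows downward; lengths in m; the calibration is good to about 2 mm. A picture is of the moment at which its call begins: read the wrist's pose just before it. calibration takes no time and is no camera call.
- r.finish_job(): hands the job in; it is judged then, once.
The state is a dict: "t": time; "q": joint angles; "qvel": joint speeds; "effort": joint torques, N m; "tool_pos": TCP position; "eef_rot": TCP orientation; "contact_force": force on the tool from outside, world axes, zero at the start; "moment": the same for the moment, N m; "width": opening from 0.0 (shut) to 1.0 (fully open); "grip_force": force on a finger pad.
Only numpy, scipy, OpenCV 4.12 (cv2) and the standard library are available. Lean on these libraries where they do the work, as an engineer would, in place of code of your own. Each camera call takes 0.05 s, during which the arm holds its last target. There are 200 camera calls.

## Working session

There is one attempt and no reset: what is moved stays moved. The work goes in short steps, Python scripts to look and compute and a shell command to move; the robot and the scene stay as the last step left them, time stands still between calls to the robot, and variables do not carry over. Pictures are saved under pics/ and viewed, at most 12 in all, crops included, and the job is handed in when it is done.

```bash
ls; mkdir -p pics; python3 - <<'E'
from station import r
import cv2,numpy as np
s=r.get_state();print(s)
for n in("scene","top"):
    im=r.read_camera(n);cv2.imwrite(f"pics/{n}0.png",im[:,:,::-1])
    c=r.calibration(n);print(n,np.round(c["intrinsics"],1).tolist(),c["k1"],np.round(c["T"],3).tolist())
print(r.calibration("wrist"))
a=cv2.imread("pics/scene0.png");b=cv2.imread("pics/top0.png")
E
```

```text
pics
{'t': 0.0, 'q': array([-71.07497876,  33.92596514,   2.76703422,  92.23674571,
        -1.90957125,  54.00995803,  -1.92990781]), 'qvel': array([-0.09078035, -0.06607118,  0.05869817, -0.05213324, -0.03643246,
        0.08978444, -0.11220246]), 'effort': array([-6.87977117e-04, -5.48682296e+01,  1.54626545e+00, -1.98132098e+01,
        9.37507139e-03,  8.59639084e-03, -1.15043539e-05]), 'tool_pos': array([0.29778963, 0.66012165, 0.23013555]), 'eef_rot': array([-1.79873583e+02,  5.69847962e-03,  1.55722715e+02]), 'contact_force': array([ 0.19691942,  0.46126352, -0.54541052]), 'moment': array([ 0.00138679,  0.03021794, -0.0260444 ]), 'grip_force': 0.0, 'width': 1.0022284069125535}
scene [[448.1, 0.0, 256.4], [0.0, 448.1, 182.3], [0.0, 0.0, 1.0]] -0.03950908517606919 [[0.683, -0.59, 0.431, 1.049], [0.73, 0.543, -0.414, -0.508], [0.01, 0.598, 0.802, 1.049], [0.0, 0.0, 0.0, 1.0]]
top [[492.9, 0.0, 253.0], [0.0, 492.9, 186.3], [0.0, 0.0, 1.0]] -0.1334436942242676 [[0.096, 0.973, -0.209, 0.304], [-0.995, 0.094, -0.019, -0.012], [0.001, 0.21, 0.978, 1.272], [0.0, 0.0, 0.0, 1.0]]
{'intrinsics': array([[273.27193461,   0.        , 252.54745148],
       [  0.        , 273.27193461, 189.37338619],
       [  0.        ,   0.        ,   1.        ]]), 'k1': -0.05273500557610716, 'T_tool_cam': array([[ 4.37720181e-04,  9.44591023e-01,  3.28249308e-01,
         8.45699565e-02],
       [ 9.99999890e-01, -3.58846607e-04, -3.00859277e-04,
         1.74744681e-05],
       [-1.66397822e-04,  3.28249403e-01, -9.44591076e-01,
        -1.41783412e-01],
       [ 0.00000000e+00,  0.00000000e+00,  0.00000000e+00,
         1.00000000e+00]])}
```

View pics/scene0.png

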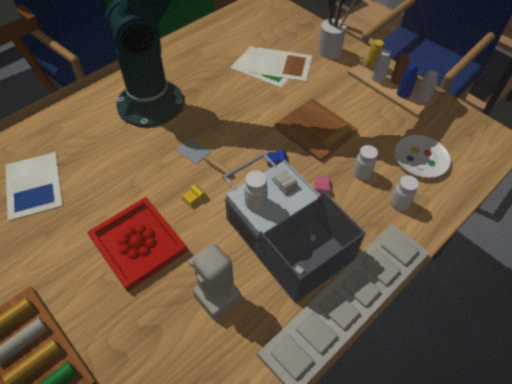

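View pics/top0.png

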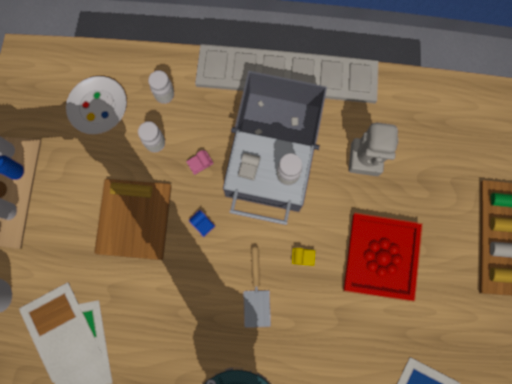

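The scene view shows the scrap box with the handle facing the robot, the jar on the flap at (256,190), the casting at (285,182), the board at (315,128) and two table jars at (366,162) and (404,192). In the top view the flap jar is at (290,168), the casting at (249,165), the board at (135,220) with its strip at (131,188), and the handle bar at (260,216).
White jars: top (161,86) and (151,135) stand on the table. (290,168) stands on the flap, so it is the one to take. Look-alikes of the casting: pink (199,161), blue (202,222) and yellow (304,256). The grey one on the flap at (249,165) is the real casting.

```bash
cat > h.py <<'E'
from station import r
import cv2,numpy as np
from scipy.spatial.transform import Rotation as R
def tool():
    s=r.get_state();T=np.eye(4);T[:3,:3]=R.from_euler('xyz',s['eef_rot'],degrees=True).as_matrix();T[:3,3]=s['tool_pos'];return T
def cam(n,Tt=None):
    c=r.calibration(n);T=c["T"] if "T" in c else (tool() if Tt is None else Tt)@c["T_tool_cam"]
    return c["intrinsics"],c["k1"],T
def ray(n,uv,Tt=None):
    K,k,T=cam(n,Tt)
    p=cv2.undistortPoints(np.array([[uv]],float),K,np.array([k,0,0,0,0.]))[0,0]
    return T[:3,3],T[:3,:3]@np.array([p[0],-p[1],-1])
def plane(n,uv,z,Tt=None):
    o,d=ray(n,uv,Tt);return o+d*(z-o[2])/d[2]
def tri(rays):
    A=np.zeros((3,3));b=np.zeros(3)
    for o,d in rays:
        d=d/np.linalg.norm(d);P=np.eye(3)-np.outer(d,d);A+=P;b+=P@o
    x=np.linalg.solve(A,b)
    return x,[np.linalg.norm(np.cross(x-o,d/np.linalg.norm(d))) for o,d in rays]
def proj(n,X,Tt=None):
    K,k,T=cam(n,Tt);p=np.linalg.inv(T)@np.append(X,1);a=np.array([p[0],-p[1]])/-p[2];a=a*(1+k*(a@a));return K[:2,:2]@a+K[:2,2]
E
python3 - <<'E'
import cv2,numpy as np
a=cv2.imread("pics/top0.png")[60:240,90:340];b=cv2.imread("pics/scene0.png")[90:270,210:370]
a=cv2.resize(a,None,fx=3,fy=3,interpolation=2)[:, :];b=cv2.resize(b,None,fx=3,fy=3,interpolation=2)
cv2.imwrite("pics/c1.png",a);cv2.imwrite("pics/c2.png",b)
E
```

```text
(no output)
```

View pics/c1.png

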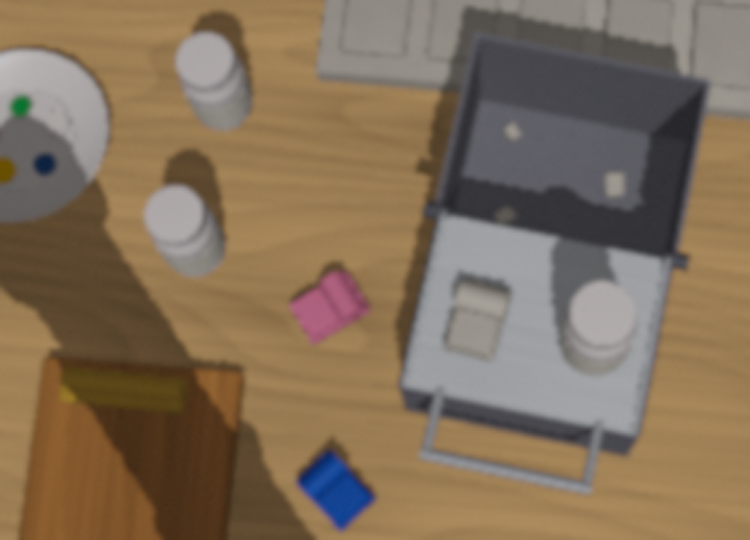

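View pics/c2.png

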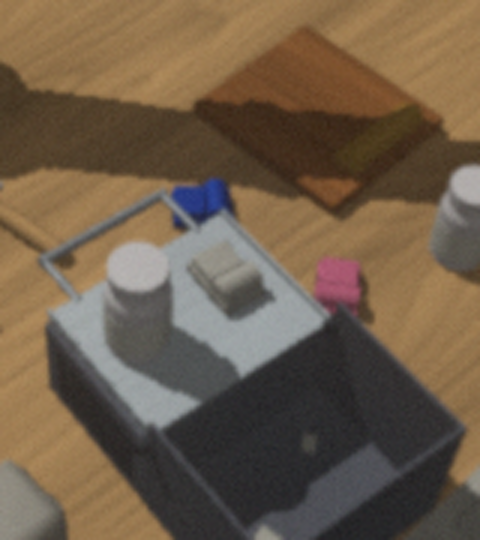

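The crops confirm the picks. Top crop: jar cap centre (601,309), handle bar ends (424,455) and (588,489), far board corners (48,355) and (243,367). Scene crop: cap (138,265), handle ends (163,194) and (43,261), board corners (440,125) and (338,213).

```bash
python3 - <<'E'
from h import *
P={'cap':((601,309),(138,265)),'hL':((424,455),(163,194)),'hR':((588,489),(43,261)),'bFL':((48,355),(440,125)),'bFR':((243,367),(338,213)),
'flapFL':((404,388),(227,212)),'flapFR':((637,437),(50,315))}
for k,(a,b) in P.items():
    x,e=tri([ray('top',(90+a[0]/3,60+a[1]/3)),ray('scene',(210+b[0]/3,90+b[1]/3))]);print(k,x.round(4),np.round(e,4))
for uv in((106,178.3),(171,182.3),(163,258),(96,254)):print('board',plane('top',uv,.018).round(4))
for a in P['hL'][0],P['hR'][0]:print('h',plane('top',(90+a[0]/3,60+a[1]/3),.117).round(4))
c=P['cap'];print('cap',plane('top',(90+c[0][0]/3,60+c[0][1]/3),.214).round(4))
# scrap top, bust top
print('scrap',plane('top',(90+477/3,60+315/3),.13).round(3))
print('bust',plane('top',(382,140),.21).round(3))
E
```

```text
cap [ 0.5912 -0.069   0.2136] [0.0004 0.0004]
hL [0.4877 0.0577 0.1072] [0.0015 0.0015]
hR [ 0.4729 -0.0744  0.109 ] [0.0018 0.0018]
bFL [0.5584 0.4043 0.0061] [0.0011 0.0011]
bFR [0.5655 0.2301 0.0077] [0.0013 0.0013]
flapFL [0.542  0.0818 0.1092] [0.0046 0.0046]
flapFR [ 0.5194 -0.1087  0.108 ] [0.0035 0.0035]
board [0.5568 0.4013 0.018 ]
board [0.5627 0.2271 0.018 ]
board [0.3652 0.2224 0.018 ]
board [0.3569 0.3968 0.018 ]
h [0.4853 0.0559 0.117 ]
h [ 0.4707 -0.0754  0.117 ]
cap [ 0.5913 -0.0686  0.214 ]
scrap [0.6   0.025 0.13 ]
bust [ 0.667 -0.273  0.21 ]
```

```bash
cat >> h.py <<'E'
def go(p,yaw=83.6,pitch=0,roll=180):
    T=tool();d=T[:3,:3].T@(np.array(p)-T[:3,3])
    rv=(R.from_matrix(T[:3,:3]).inv()*R.from_euler('xyz',[roll,pitch,yaw],degrees=True)).as_rotvec(degrees=True)
    print('go',p,'d',d.round(4),'rv',rv.round(2),'rows>=',np.linalg.norm(d)/.0417,np.linalg.norm(rv)/7.16)
E
python3 -c "
from h import *
go([.591,-.069,.31]);go([.298,.661,.33],155.7)"
```

```text
go [0.591, -0.069, 0.31] d [-0.5671 -0.5443 -0.0786] rv [-0.1   0.08 72.12] rows>= 18.943396452835543 10.073205513143037
go [0.298, 0.661, 0.33] d [ 0.0002  0.0006 -0.0998] rv [-0.12  0.01  0.02] rows>= 2.392755029122926 0.01689404587331644
```

```bash
python3 -m handwheel '[[1,0,0,-0.04,0,0,0],[1,-0.03,-0.03,-0.08,0,0,4],[1,-0.06,-0.06,-0.08,0,0,8],[1,-0.09,-0.09,-0.08,0,0,12],[1,-0.12,-0.12,-0.08,0,0,16],[1,-0.15,-0.15,-0.08,0,0,20],[1,-0.18,-0.18,-0.08,0,0,24],[1,-0.21,-0.21,-0.08,0,0,28],[1,-0.24,-0.23,-0.08,0,0,32],[1,-0.27,-0.26,-0.08,0,0,36],[1,-0.3,-0.29,-0.08,0,0,40],[1,-0.33,-0.32,-0.08,0,0,44],[1,-0.36,-0.35,-0.08,0,0,48],[1,-0.39,-0.38,-0.08,0,0,52],[1,-0.42,-0.41,-0.08,0,0,56],[1,-0.45,-0.44,-0.08,0,0,60],[1,-0.48,-0.47,-0.08,0,0,64],[1,-0.51,-0.5,-0.08,0,0,68],[1,-0.54,-0.53,-0.08,0,0,72],[1,-0.567,-0.544,-0.08,0,0,72]]'
python3 - <<'E'
from h import *
print(r.get_state()['t'])
T=tool();im=r.read_camera('wrist');np.save('T1.npy',T);cv2.imwrite('pics/w1.png',im[:,:,::-1]);go([.591,-.069,.31])
E
```

```text
t: 1.77
tool_pos: [0.5861, -0.0644, 0.311]
eef_rot: [-179.9, 0.0, 83.5]
contact_force: [0.8, 0.8, -0.2]
width: 1.003
grip_force: 0.0
1.7667
go [0.591, -0.069, 0.31] d [ 0.0054 -0.0006  0.0021] rv [ 0.4   0.47 -0.54] rows>= 0.13954382870985071 0.11465887059715867
```

View pics/w1.png

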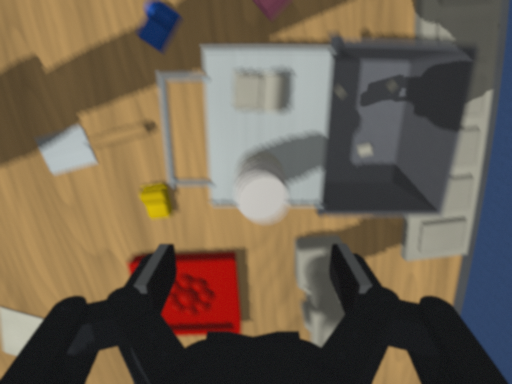

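The wrist view shows the jar cap at (262,195), handle bar ends at (163,76) and (172,183), and the casting at (262,90). The bin is to the right and the bust at (320,280). I'll combine these with the top view.

```bash
python3 - <<'E'
from h import *
T=np.load('T1.npy')
im=cv2.imread('pics/w1.png');
P={'cap':((262,195),(601,309),(138,265)),'hL':((163,76),(424,455),(163,194)),'hR':((172,183),(588,489),(43,261))}
for k,(w,a,b) in P.items():
    A=ray('wrist',w,T);B=ray('top',(90+a[0]/3,60+a[1]/3));C=ray('scene',(210+b[0]/3,90+b[1]/3))
    for rs in([A,B],[A,C],[A,B,C]):
        x,e=tri(rs);print(k,x.round(4),np.round(e,4))
    print(plane('wrist',w,.112 if k!='cap' else .214,T).round(4))
# white cap contour
g=cv2.cvtColor(im,cv2.COLOR_BGR2GRAY)[160:230,225:300];_,m=cv2.threshold(g,0,255,cv2.THRESH_OTSU)
c=max(cv2.findContours(m,0,2)[0],key=cv2.contourArea);(x,y),rr=cv2.minEnclosingCircle(c);print('cap px',x+225,y+160,rr)
E
```

```text
cap [ 0.5935 -0.0697  0.2099] [0.0013 0.0013]
cap [ 0.5932 -0.0695  0.2152] [0.0015 0.0015]
cap [ 0.5924 -0.0691  0.214 ] [0.002  0.0011 0.0012]
[ 0.5944 -0.0691  0.214 ]
hL [0.4887 0.0562 0.0947] [0.001 0.001]
hL [0.4953 0.0527 0.1181] [0.0004 0.0004]
hL [0.4893 0.0563 0.1069] [0.0036 0.0025 0.0025]
[0.4938 0.0535 0.112 ]
hR [ 0.4736 -0.078   0.1024] [0.002 0.002]
hR [ 0.4788 -0.0761  0.1162] [0.0005 0.0005]
hR [ 0.4746 -0.0757  0.1102] [0.0032 0.0029 0.0022]
[ 0.4777 -0.0771  0.112 ]
cap px 260.9742012023926 181.8977279663086 42.1148681640625
```

```bash
python3 -m handwheel '[[1,0,0,0.03,0,0,0],[1,0,0,0.06,0,0,0],[1,0,0,0.06,0,0,0],[1,0,0,0.06,0,0,0]]'
python3 -c "
from h import *
go([.592,-.069,.150])"
```

```text
t: 2.15
tool_pos: [0.5859, -0.0612, 0.2499]
eef_rot: [-179.7, 0.0, 83.7]
contact_force: [0.8, 0.1, 0.6]
width: 0.999
grip_force: 0.0
go [0.592, -0.069, 0.15] d [-0.007   0.0074  0.0998] rv [-0.26  0.02  0.13] rows>= 2.4064211086969447 0.04135825118308581
```

```bash
python3 -m handwheel '[[1,-0.007,0.0075,0,0,0,0],[1,-0.007,0.0075,0.025,0,0,0],[1,-0.007,0.0075,0.05,0,0,0],[1,-0.007,0.0075,0.075,0,0,0],[1,-0.007,0.0075,0.09,0,0,0],[1,-0.007,0.0075,0.1,0,0,0],[1,-0.007,0.0075,0.1,0,0,0]]'
python3 - <<'E'
from h import *
go([.592,-.069,.150])
cv2.imwrite('pics/w2.png',r.read_camera('wrist')[:,:,::-1])
E
```

```text
t: 2.73
tool_pos: [0.5945, -0.0696, 0.1509]
eef_rot: [-180.0, 0.0, 83.8]
contact_force: [-0.2, 0.6, 0.1]
width: 0.998
grip_force: 0.0
go [0.592, -0.069, 0.15] d [ 0.0003 -0.0025  0.0009] rv [-0.02  0.01  0.15] rows>= 0.06501763362826735 0.021362756555781882
```

View pics/w2.png

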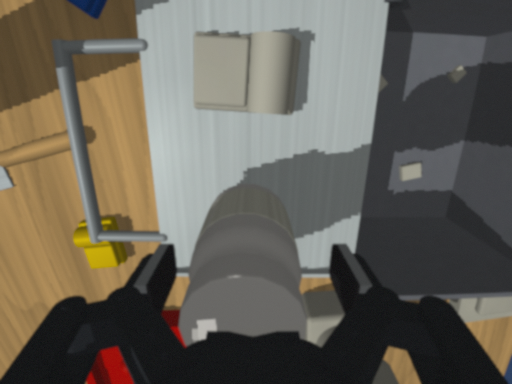

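The jar sits between the open fingers, its centre at column 247 against 253 for the gripper, with the cap clear of the body. I'll centre by 2.5 mm and grip.

```bash
python3 - <<'E'
from h import *
T1=np.load('T1.npy');T2=tool()
for k,a,b in(('hL',(163,76),(65,47)),('hR',(172,183),(95,238))):
    x,e=tri([ray('wrist',a,T1),ray('wrist',b,T2)]);print(k,x.round(4),np.round(e,4),plane('wrist',b,.112,T2).round(4))
E
python3 -m handwheel '[[1,0,-0.0025,0,0,0,0],[1,0,-0.0025,0,0,0,0],[0.5,0,-0.0025,0,0,0,0],[0.3,0,-0.0025,0,0,0,0],[0.3,0,-0.0025,0,0,0,0],[0.3,0,-0.0025,0,0,0,0],[0.3,0,-0.0025,0,0,0,0],[0.3,0,-0.0025,0,0,0,0]]' 40
```

```text
hL [0.4965 0.0539 0.1192] [0.0013 0.0013] [0.4926 0.0569 0.112 ]
hR [ 0.479  -0.0733  0.1185] [0.0022 0.0022] [ 0.4734 -0.0745  0.112 ]
t: 3.45
tool_pos: [0.5915, -0.0692, 0.1524]
eef_rot: [-180.0, -0.0, 83.7]
contact_force: [-2.6, -0.3, 6.8]
width: 0.641
grip_force: 40.9
```

```bash
python3 -m handwheel '[[0.3,0,0,-0.01,0,0,0],[0.3,0,0,-0.03,0,0,0],[0.3,0,0,-0.055,0,0,0],[0.3,0,0,-0.08,0,0,0],[0.3,0,0,-0.08,0,0,0]]'
python3 -c "
from h import *
print(r.get_state()['grip_force'],r.get_state()['width']);go([.445,.31,.17],120)"
```

```text
t: 3.87
tool_pos: [0.5946, -0.0703, 0.2361]
eef_rot: [179.5, -0.0, 83.7]
contact_force: [1.4, -1.1, -2.0]
width: 0.638
grip_force: 43.3
43.268250483088195 0.6380273905718621
go [0.445, 0.31, 0.17] d [ 0.3615 -0.1911  0.0644] rv [  0.51   0.15 -36.3 ] rows>= 9.92724733096162 5.070681008891289
```

```bash
python3 -m handwheel '[[0.3,0.015,-0.01,0,0,0,-2],[0.3,0.04,-0.02,0,0,0,-4],[0.3,0.07,-0.035,0,0,0,-7],[0.3,0.1,-0.05,0,0,0,-10],[0.3,0.13,-0.07,0,0,0,-13],[0.3,0.16,-0.085,0,0,0,-16],[0.3,0.19,-0.1,0,0,0,-19],[0.3,0.22,-0.115,0,0,0,-22],[0.3,0.25,-0.13,0,0,0,-25],[0.3,0.28,-0.15,0,0,0,-28],[0.3,0.31,-0.165,0.01,0,0,-31],[0.3,0.335,-0.18,0.03,0,0,-34],[0.3,0.35,-0.187,0.05,0,0,-36],[0.3,0.36,-0.19,0.065,0,0,-36],[0.3,0.3615,-0.191,0.065,0,0,-36],[0.3,0.3615,-0.191,0.065,0,0,-36]]'
python3 - <<'E'
from h import *
s=r.get_state();print(s['grip_force'],s['contact_force']);T=tool();np.save('T3.npy',T);a=r.read_camera('wrist')[:,:,::-1];b=r.read_camera('top')[:,:,::-1]
cv2.imwrite('pics/w3.png',a);go([.445,.31,.17],120)
g=cv2.resize(b[150:280,80:190],None,fx=3,fy=3);o=np.zeros((390,512+330,3),np.uint8);o[:384,:512]=a;o[:,512:]=g;cv2.imwrite('pics/c3.png',o[:, :])
cv2.imwrite('pics/c3.png',cv2.resize(o,None,fx=.95,fy=.95))
E
```

```text
t: 5.2
tool_pos: [0.4394, 0.3108, 0.1648]
eef_rot: [-179.8, 0.0, 119.8]
contact_force: [0.4, 0.2, -3.3]
width: 0.637
grip_force: 43.4
43.39361789636314 [ 0.39252316  0.23963846 -3.34845858]
go [0.445, 0.31, 0.17] d [-0.0014  0.003  -0.0034] rv [-0.    0.05 -0.36] rows>= 0.11398419872150303 0.050364849673744536
```

View pics/c3.png

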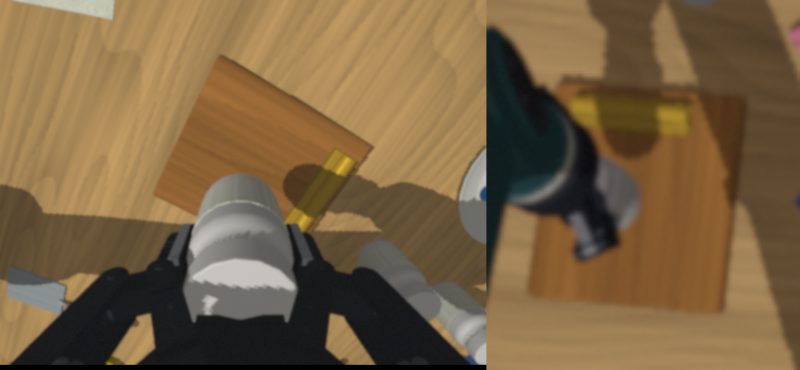

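The jar is held over the board. In the wrist picture the board corners are at (233,58) and (392,155) in full-size pixels, and the strip is clear at about (345,195).

```bash
python3 - <<'E'
from h import *
T=np.load('T3.npy')
for w,t,s in(((232.6,57.9),(96,254),(312,99)),((391.6,154.7),(106,178.3),(356.7,131.7))):
    A=ray('wrist',w,T);B=ray('top',t);C=ray('scene',s)
    for rs in([A,B],[A,C],[A,B,C]):x,e=tri(rs);print(x.round(4),np.round(e,4))
    print(plane('wrist',w,.018,T).round(4))
go([.443,.31,.056],120)
E
```

```text
[ 0.3587  0.4067 -0.0132] [0.0006 0.0006]
[0.3622 0.4048 0.0107] [0.0001 0.0001]
[0.3601 0.4039 0.0077] [0.0019 0.0045 0.0029]
[0.363  0.4042 0.018 ]
[0.5595 0.4054 0.0116] [0.0023 0.0023]
[0.5604 0.4049 0.0082] [0.0034 0.0034]
[0.5599 0.4049 0.008 ] [0.0038 0.001  0.003 ]
[0.5577 0.4067 0.018 ]
go [0.443, 0.31, 0.056] d [-0.0003  0.0012  0.1106] rv [-0.    0.05 -0.36] rows>= 2.652030918104454 0.050364849673744536
```

```bash
python3 -m handwheel '[[0.3,0,0.001,0.02,0,0,0],[0.3,0,0.001,0.045,0,0,0],[0.3,0,0.001,0.07,0,0,0],[0.3,0,0.001,0.088,0,0,0],[0.3,0,0.001,0.098,0,0,0],[0.3,0,0.001,0.1,0,0,0],[0.3,0,0.001,0.1,0,0,0]]'; python3 -m handwheel '[[0.3,0,0,0.002,0,0,0],[0.3,0,0,0.004,0,0,0],[0.3,0,0,0.004,0,0,0]]'
```

```text
t: 5.88
tool_pos: [0.443, 0.3107, 0.0667]
eef_rot: [180.0, 0.0, 119.6]
contact_force: [0.5, 0.1, -3.5]
width: 0.638
grip_force: 43.4
t: 6.13
tool_pos: [0.4427, 0.3118, 0.0631]
eef_rot: [179.9, -0.0, 119.7]
contact_force: [-0.3, 0.7, -4.2]
width: 0.644
grip_force: 43.4
```

```bash
python3 -m handwheel '[[0.3,0,0,0.002,0,0,0],[0.3,0,0,0.003,0,0,0],[0.3,0,0,0.003,0,0,0]]';  python3 -m handwheel '[[0.3,0,0,0.001,0,0,0],[0.3,0,0,0.002,0,0,0],[0.3,0,0,0.002,0,0,0]]'
```

```text
t: 6.38
tool_pos: [0.4421, 0.3115, 0.0593]
eef_rot: [180.0, -0.0, 119.7]
contact_force: [0.6, -0.1, -4.1]
width: 0.641
grip_force: 43.4
t: 6.63
tool_pos: [0.4421, 0.3114, 0.0571]
eef_rot: [-180.0, 0.0, 119.7]
contact_force: [-0.8, -0.3, -3.2]
width: 0.638
grip_force: 43.4
```

```bash
python3 -m handwheel '[[0.3,0,0,0.001,0,0,0],[0.3,0,0,0.0015,0,0,0],[0.3,0,0,0.0015,0,0,0]]'
```

```text
t: 6.88
tool_pos: [0.4421, 0.3115, 0.0567]
eef_rot: [180.0, -0.0, 119.7]
contact_force: [-1.5, -0.4, 5.6]
width: 0.637
grip_force: 44.3
```

```bash
python3 -m handwheel '[[0.3,0,0,0.001,0,0,0],[0.3,0,0,0.0015,0,0,0],[0.3,0,0,0.0015,0,0,0]]'
```

```text
t: 7.13
tool_pos: [0.4422, 0.3115, 0.0566]
eef_rot: [180.0, -0.1, 119.7]
contact_force: [-3.9, -2.2, 18.5]
width: 0.643
grip_force: 45.6
```

The jar touched down at the height expected for the 18 mm board. I'll ease off the load and open.

```bash
python3 -m handwheel '[[0.3,0,0,-0.0015,0,0,0],[0.3,0,0,-0.0015,0,0,0],[0.7,0,0,-0.0015,0,0,0],[0.8,0,0,-0.0015,0,0,0],[1,0,0,-0.0015,0,0,0],[1,0,0,-0.0015,0,0,0],[1,0,0,-0.0015,0,0,0],[1,0,0,-0.0015,0,0,0]]' 20
python3 -m handwheel '[[1,0,0,-0.01,0,0,0],[1,0,0,-0.03,0,0,0],[1,0,0,-0.05,0,0,0],[1,0,0,-0.08,0,0,0],[1,0,0,-0.11,0,0,0],[1,0,0,-0.15,0,0,0],[1,0,0,-0.19,0,0,0],[1,0,0,-0.19,0,0,0],[1,0,0,-0.19,0,0,0]]'
python3 - <<'E'
from h import *
T=tool();a=r.read_camera('wrist')[:,:,::-1];cv2.imwrite('pics/w4.png',a)
go([.486,-.010,.25])
E
```

```text
t: 7.8
tool_pos: [0.4421, 0.3114, 0.0556]
eef_rot: [-180.0, 0.0, 119.7]
contact_force: [0.6, -0.1, 0.4]
width: 0.999
grip_force: 0.0
t: 8.55
tool_pos: [0.4436, 0.3124, 0.2491]
eef_rot: [179.6, -0.1, 119.7]
contact_force: [-0.5, -1.2, 0.7]
width: 1.0
grip_force: 0.0
go [0.486, -0.01, 0.25] d [-0.301  -0.1214 -0.0035] rv [ 0.1  -0.08 36.13] rows>= 7.783250282845911 5.045553682496551
```

View pics/w4.png

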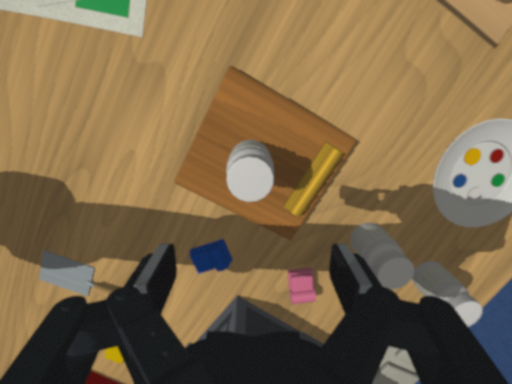

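The jar stands upright on the board at (250,172), clear of the strip at (315,180). Next is the handle, approached at 0.45 opening.

```bash
python3 -m handwheel '[[0.8,-0.03,-0.012,0,0,0,4],[0.6,-0.06,-0.024,0,0,0,8],[0.5,-0.09,-0.036,0,0,0,12],[0.45,-0.12,-0.048,0,0,0,16],[0.45,-0.15,-0.06,0,0,0,20],[0.45,-0.18,-0.072,0,0,0,24],[0.45,-0.21,-0.084,0,0,0,28],[0.45,-0.24,-0.1,0,0,0,32],[0.45,-0.27,-0.11,0,0,0,36],[0.45,-0.3,-0.123,0.02,0,0,36],[0.45,-0.3,-0.123,0.03,0,0,36],[0.45,-0.3,-0.123,0.03,0,0,36]]'
python3 - <<'E'
from h import *
T=tool();a=r.read_camera('wrist')[:,:,::-1];cv2.imwrite('pics/w5.png',a);np.save('T5.npy',T)
go([.482,-.010,.21])
E
```

```text
t: 9.6
tool_pos: [0.4809, -0.0122, 0.2128]
eef_rot: [-179.6, 0.1, 83.4]
contact_force: [-0.2, -0.1, 1.1]
width: 0.45
grip_force: 0.0
go [0.482, -0.01, 0.21] d [0.0005 0.0003 0.0037] rv [-0.35  0.08  0.01] rows>= 0.08998665396129273 0.04947132946203254
```

View pics/w5.png

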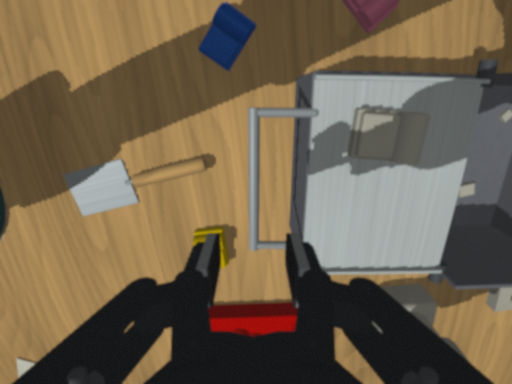

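The bar is at column 254, rows 108–247, vertical in the picture and between the finger columns (215 and 290). The alignment is good, so I'll descend.

```bash
python3 -m handwheel '[[0.45,0.001,0,0.02,0,0,0],[0.45,0.001,0,0.045,0,0,0],[0.45,0.001,0,0.07,0,0,0],[0.45,0.001,0,0.09,0,0,0],[0.45,0.001,0,0.105,0,0,0],[0.45,0.001,0,0.117,0,0,0],[0.45,0.001,0,0.117,0,0,0],[0.45,0.001,0,0.117,0,0,0]]'
python3 -c "
from h import *
go([.482,-.010,.093])"
```

```text
t: 10.32
tool_pos: [0.4837, -0.0075, 0.0984]
eef_rot: [-179.9, -0.0, 83.9]
contact_force: [-0.8, -0.0, 0.4]
width: 0.451
grip_force: 0.0
go [0.482, -0.01, 0.093] d [-0.0027 -0.0014  0.0054] rv [-0.12 -0.03  0.27] rows>= 0.148190480812553 0.04067875481598059
```

```bash
python3 -m handwheel '[[0.45,0,-0.001,0.006,0,0,0],[0.45,0,-0.001,0.006,0,0,0],[0.2,0,-0.001,0.006,0,0,0],[0,0,-0.001,0.006,0,0,0],[0,0,-0.001,0.006,0,0,0],[0,0,-0.001,0.006,0,0,0],[0,0,-0.001,0.006,0,0,0],[0,0,-0.001,0.006,0,0,0]]' 40
```

```text
t: 10.98
tool_pos: [0.4816, -0.0086, 0.0929]
eef_rot: [-179.8, -0.0, 83.7]
contact_force: [-5.0, 1.0, 5.9]
width: 0.096
grip_force: 39.2
```

```bash
python3 -m handwheel '[[0,0,0,-0.005,0,0,0],[0,0,0.0003,-0.012,0,0,0],[0,0,0.001,-0.02,0,0,0],[0,0,0.002,-0.03,0,0,0],[0,0,0.004,-0.04,0,0,0],[0,0,0.006,-0.05,0,0,0],[0,0,0.009,-0.059,0,0,0],[0,0,0.009,-0.059,0,0,0]]'
```

```text
t: 11.65
tool_pos: [0.4907, -0.0097, 0.1533]
eef_rot: [-179.8, -0.1, 83.7]
contact_force: [-4.7, 1.5, -5.2]
width: 0.097
grip_force: 39.1
```

```bash
python3 -m handwheel '[[0,0,0.003,-0.01,0,0,0],[0,0,0.007,-0.019,0,0,0],[0,0,0.011,-0.028,0,0,0],[0,0,0.0155,-0.037,0,0,0],[0,0,0.021,-0.046,0,0,0],[0,0,0.026,-0.054,0,0,0],[0,0,0.032,-0.062,0,0,0],[0,0,0.038,-0.07,0,0,0],[0,0,0.045,-0.077,0,0,0],[0,0,0.0515,-0.0845,0,0,0],[0,0,0.059,-0.091,0,0,0],[0,0,0.0665,-0.0975,0,0,0],[0,0,0.0665,-0.0975,0,0,0],[0,0,0.0665,-0.0975,0,0,0],[0,0,0.0665,-0.0975,0,0,0],[0,0,0.0665,-0.0975,0,0,0],[0,0,0.0665,-0.0975,0,0,0],[0,0,0.0665,-0.0975,0,0,0]]'
python3 - <<'E'
from h import *
a=r.read_camera('scene')[:,:,::-1][80:300,200:380];b=r.read_camera('top')[:,:,::-1][60:240,200:350]
a=cv2.resize(a,(450,550));b=cv2.resize(b,(345,414));o=np.zeros((550,795,3),np.uint8);o[:,:450]=a;o[:414,450:]=b;cv2.imwrite('pics/c6.png',o)
E
```

```text
t: 13.15
tool_pos: [0.5543, -0.017, 0.2504]
eef_rot: [-179.5, -0.1, 83.7]
contact_force: [-11.6, 3.2, 6.5]
width: 0.096
grip_force: 39.4
```

View pics/c6.png

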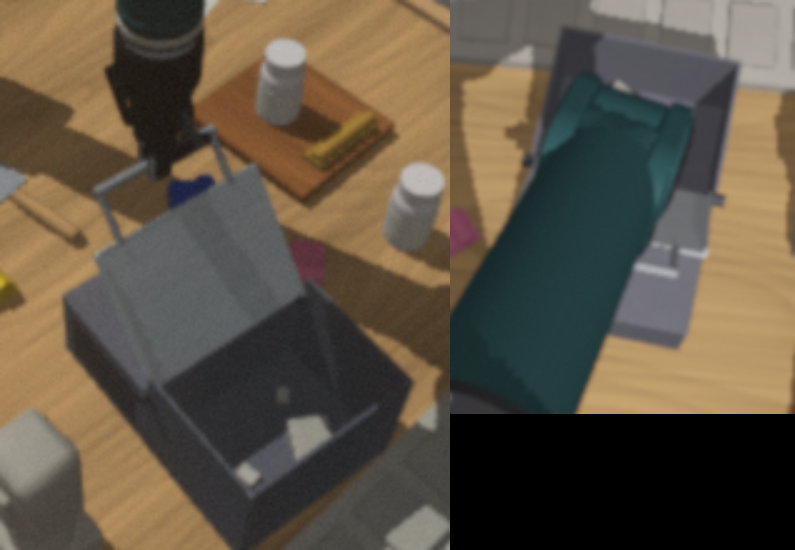

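The casting lies in the bin at crop (308,435) and the flap plate is empty. I'll ease the flap back along the same arc.

```bash
python3 -m handwheel '[[0,0,-0.0075,0.0065,0,0,0],[0,0,-0.015,0.013,0,0,0],[0,0,-0.022,0.02,0,0,0],[0,0,-0.0287,0.028,0,0,0],[0,0,-0.035,0.0355,0,0,0],[0,0,-0.041,0.044,0,0,0],[0,0,-0.046,0.052,0,0,0],[0,0,-0.051,0.061,0,0,0],[0,0,-0.056,0.0695,0,0,0],[0,0,-0.06,0.079,0,0,0],[0,0,-0.0636,0.088,0,0,0],[0,0,-0.067,0.0976,0,0,0],[0,0,-0.069,0.105,0,0,0],[0,0,-0.0705,0.111,0,0,0],[0,0,-0.0717,0.117,0,0,0],[0,0,-0.073,0.123,0,0,0],[0,0,-0.074,0.13,0,0,0],[0,0,-0.0747,0.137,0,0,0],[0,0,-0.0747,0.137,0,0,0]]'
```

```text
t: 14.83
tool_pos: [0.4826, -0.0088, 0.112]
eef_rot: [-179.8, -0.0, 83.7]
contact_force: [-6.0, 1.1, -3.0]
width: 0.098
grip_force: 41.5
```

```bash
python3 -m handwheel '[[0,0,0,0.004,0,0,0],[0,0,-0.0005,0.008,0,0,0],[0,0,-0.001,0.012,0,0,0],[0,0,-0.001,0.016,0,0,0],[0,0,-0.001,0.018,0,0,0],[0,0,-0.001,0.018,0,0,0]]'
```

```text
t: 15.33
tool_pos: [0.4817, -0.0087, 0.0944]
eef_rot: [-179.8, -0.0, 83.7]
contact_force: [-6.2, 1.9, -2.4]
width: 0.098
grip_force: 41.7
```

```bash
python3 -m handwheel '[[0,0,0,0.001,0,0,0],[0,0,0,0.002,0,0,0],[0,0,0,0.003,0,0,0],[0,0,0,0.003,0,0,0],[0,0,0,0.003,0,0,0]]'
```

```text
t: 15.75
tool_pos: [0.4817, -0.0087, 0.0929]
eef_rot: [-179.8, -0.1, 83.7]
contact_force: [-9.3, 1.4, 9.8]
width: 0.1
grip_force: 43.0
```

The flap is on its stop: the force has turned upward and the height matches the start. I'll release and withdraw straight up.

```bash
python3 -m handwheel '[[0.2,0,0,0,0,0,0],[0.45,0,0,0,0,0,0],[0.45,0,0,0,0,0,0],[0.45,0,0,0,0,0,0],[0.45,0,0,0,0,0,0]]' 20
python3 -m handwheel '[[0.45,0,0,-0.01,0,0,0],[0.45,0,0,-0.03,0,0,0],[0.45,0,0,-0.06,0,0,0],[0.45,0,0,-0.09,0,0,0],[0.45,0,0,-0.12,0,0,0],[0.45,0,0,-0.15,0,0,0],[0.45,0,0,-0.18,0,0,0],[0.45,0,0,-0.18,0,0,0],[0.45,0,0,-0.18,0,0,0]]'
python3 - <<'E'
from h import *
a=r.read_camera('scene')[:,:,::-1][80:300,200:380];b=r.read_camera('wrist')[:,:,::-1]
a=cv2.resize(a,(400,489));b=cv2.resize(b,(400,300));o=np.zeros((489,800,3),np.uint8);o[:,:400]=a;o[:300,400:]=b;cv2.imwrite('pics/c7.png',o)
E
```

```text
t: 16.17
tool_pos: [0.4848, -0.0092, 0.0918]
eef_rot: [179.8, 0.0, 83.7]
contact_force: [0.4, -0.1, -0.5]
width: 0.451
grip_force: 0.0
t: 16.92
tool_pos: [0.4842, -0.009, 0.2734]
eef_rot: [179.7, -0.1, 83.7]
contact_force: [-0.7, -0.1, -1.3]
width: 0.449
grip_force: 0.0
```

View pics/c7.png

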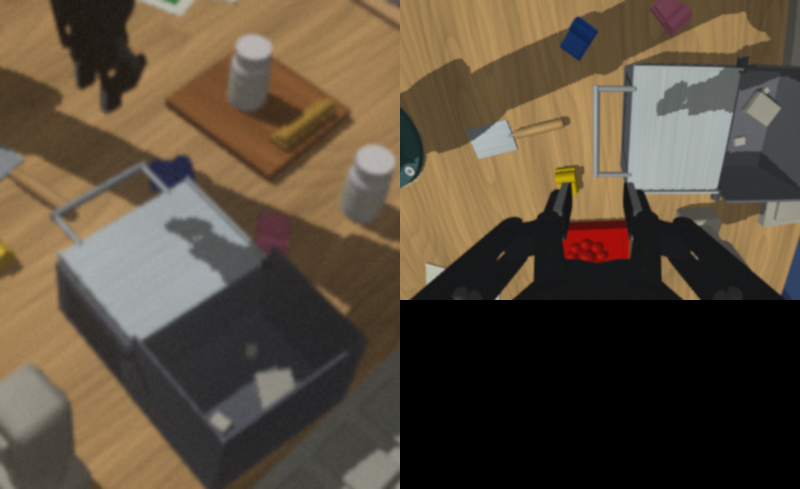

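The flap is shut and empty, the casting lies in the bin at crop (275,388), the jar stands on the board at (250,75), and the gripper is clear.

```bash
python3 -c "
from station import r
print(r.finish_job())"
```

```text
the job is handed in; nothing more can be done
None
```

The job is handed in at about 17 s with no verdict returned: the jar stands upright on the board, the casting was tipped into the bin, and the flap was eased shut without slamming.

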